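Plug in the service plug, then gauge the plate gap

ROBOT

A 7-joint arm with a two-finger parallel gripper is mounted at the origin on the work surface. World frame = base frame: x ahead of the robot, y to its left, z up, the work surface at z = 0. Lengths are in mm, angles in rad, forces in N, time in s.
With the tool pointing down it reaches from about 400 to 875 mm from the base axis. Payload 19.3 kg.
Tool frame: the origin (TCP) lies at the very end of the fingers, on their centre line; the grasp point (between the pads) lies 19 mm behind it (grip_point_offset is the z of the grasp point in the tool frame, in mm); z points along the fingers, x is the direction in which the jaws open and shut, and the axes are right-handed (so a half turn about z gives the same grasp; the last joint's range is limited). The gripper opens to 85 mm and grips with 20 to 120 N. Pads are 22 mm wide; open, the fingers measure 114 mm over their backs; the gripper's body (76 mm by 85 mm) begins 54 mm behind the grasp point. The pads swing forward as they close: fully open they stand 13 mm farther back than shut.
Start: joints at [-1.26, 0.521, -0.036, 1.599, 0.021, 1.021, -0.113], TCP at [232.307, 580.213, 209.391] pointing down, gripper open.
Joint ranges: [-2.91, 2.91], [-0.3, 2.13], [-1.5, 1.42], [0.17, 2.43], [-1.26, 4.41], [0.16, 1.93], [-2.52, 2.52]. Speed limits (rad/s): [1.89, 1.89, 2.39, 2.39, 3.01, 3.01, 3.01].

INTERFACE

Orientations are given as a 3x3 rotation matrix whose columns are the frame's x, y, z axes.
In Python, from workcell import movep, movel, goto_joints, open_gripper, clamp, wait, inverse_kinematics, read_state, camera, PlanningError, finish_job, grip_point_offset gives the robot as it stands. Calls block until the motion is done:
- movep(position, orientation): joint-space move of the TCP to a pose.
- movel(position, frame=None, max_speed=150, guard=None): straight line of the TCP; frame=None keeps the orientation; max_speed is the mean speed in mm/s. With guard (N) it stops when the force on the tool has changed by that much, and returns True; else False.
- goto_joints(angles): joint-space move.
- open_gripper() and clamp(): open the fingers fully, or close them until they stop; the grip force is fixed at half the most.
- wait(seconds).
- inverse_kinematics(position, orientation): joint angles nearest the present ones, or None.
- read_state(): the state.
- camera(name): name is "side" or "top"; returns a dict with "image" (420x560x3 uint8, blue, green, red), "range_z" (420x560 float32, mm along the optical axis (not along the pixel's ray), 0 where there is no reading), "fx", "fy", "cx", "cy" (pixels), "cam_to_world" (4x4, takes a point from camera to world coordinates). Camera axes: x right, y up, looking along -z (the intrinsics and any distortion apply to the point x, -y, -z); pixel columns grow to the right and rows downward; lengths in mm; the calibration is good to about 2 mm. A picture is of the moment at which its call begins.
A pose or a line that the arm cannot do raises PlanningError and nothing moves.
- finish_job(): hands the job in, once; it reports no verdict.
The state is a dict: "time": time; "qpos": joint angles; "qvel": joint speeds; "joint_efforts": joint torques, N m; "eef_pos": TCP position; "tool_rot": TCP orientation; "ft_force": force on the tool from outside, world axes, zero at the start; "torque": the same for the moment, N m; "finger_gap": finger opening in mm.
Only numpy, scipy, OpenCV 4.12 (cv2) and the standard library are available. Lean on these libraries where they do the work, as an engineer would, in place of code of your own. Each camera call takes 0.05 s, during which the arm holds its last target.

TASK

Make the mill safe by pushing the red service plug fully home into the square socket of the grey control box. Then pick up the blue-handled tapered feeler gauge, slide its blade flat and straight in between the two steel plates of the gap stand, gently, until it drags snugly and the red dial needle stands in the green sector without ever running to the end of its scale. Finish holding the gauge by its handle, still and at that depth, with the plug still home; leave the other things on the bench alone.

Things in the scene. Friction and masses are not known exactly. Their poses are not given: they have to be found in the camera images.
- plug: Service plug, 62 mm tall, standing upright on the bench. From the bottom: black square shank 24 x 24 mm, 22 mm long; red flange 36 x 36 mm, 6 mm thick; red grip bar 30 mm (along x) x 18 mm (along y) x 34 mm tall. Origin: centre of the underside of the shank; z up. The square shank may go in at any quarter turn. About 60 g.
- lockbox: Grey control box fixed to the bench, 110 x 90 x 45 mm tall, with the square socket, framed in yellow, in its top. Origin: centre of its underside; x and y along its sides (110 mm along x).
- socket (a point): Centre of the socket's mouth, in the box's top face, 45 mm above the bench. Square hole 26.5 x 26.5 mm, 26 mm deep, sides along the box's x and y, mouth edges chamfered 2 mm. With the plug home its flange lies on the box's top and its shank reaches 22 mm below this point.
- gauge: Tapered feeler gauge lying flat. Blue handle 60 (x) x 18 (y) x 50 mm tall with a foot flange 36 mm wide, 5 mm thick. Origin: centre of the handle's underside; x to the blade's tip, z up. Steel blade 20 mm wide from x = 30 to the tip at x = 130 mm; underside flat, level with the handle's; its top slopes from 2 mm thick at the tip to 13 mm at the handle. About 120 g (varies).
- gauge_tip (a point): Blade tip, middle of its width, 1 mm above the blade's underside.
- stand: Gap stand fixed to the bench: grey base 150 (x) x 116 (y) x 24 mm with the fixed steel lower plate on it, 84 mm wide, flat top 35 mm above the bench, whose front edge is at x = -75 mm. Origin: centre of the base's underside; x points inwards, away from the slot's mouth: the blade goes in along +x.
- slot_mouth (a point): Mouth of the slot: on the lower plate's top (35 mm above the bench), below the middle of the upper plate's rounded front edge, 60 mm in front of the stand's origin. Axes as the stand's. The lower plate reaches 15 mm further out than this.
- upper_plate: Sprung steel upper plate, 56 wide, 88 deep, 10 mm thick. Origin: its underside, 44 mm behind its front edge. Gap below it at rest varies, 5.5 to 8 mm, so the blade meets it about 33 to 58 mm deep. It rises up to 6 mm as the blade wedges in, against a spring (about 6.5 N, plus 2.5 N per mm); the gauge's drag grows with it: 5 to 9 N on entering the green sector, 12 to 20 N on leaving.
- head: White columns (84 mm clear between them, starting 56 mm behind the slot's mouth) and bridge above the plates, with the dial face up on it; top of all about 100 mm above the bench. Fixed. Origin that of the stand, raised with the gap by 0 to 2.5 mm.
- needle (a joint): Dial needle, rad: 0 at rest (points to the stand's +y), growing clockwise from above as the upper plate rises, 0.6 rad per mm of lift, so about 0.05 to 0.07 rad per mm that the blade goes on after meeting the plate. Green sector 0.5 to 1.7 rad; end of scale 3.0 rad.
- beaker: Glass beaker, bystander, 72 mm wide, 100 mm tall.
- jar: White jar, bystander, 58 mm wide, 50 mm tall.
- bottle: Amber bottle, bystander, 52 mm wide, 150 mm tall.
- spatula: White spatula lying on the bench, bystander.
- screwdriver: Screwdriver lying on the bench, bystander.
- sample_pot: Low white sample pot, bystander, 44 mm wide, 18 mm tall.
- weight: Brass weight, bystander, 36 mm wide, 48 mm tall.
There are look-alikes about, which are no part of the job. Of the things that look like the plug, take the one that is farthest to the robot's right at the start.

How it is judged (in metres and radians):
On the way, in this order (a step that is already met when the one before it is completed fails the run):
1. the plug is fully home in the socket (z of socket in the frame of plug above 0.0195 m and horizontal distance between plug and socket below 0.004 m and angle between plug's own z axis and vertical below 0.08 rad), for 0.2 s.
2. the gauge is lifted in the fingers (contact force between the fingers and gauge above 2 N and height (world z) of gauge above 0.02 m), for 0.2 s.
3. the blade is between the plates (x of gauge_tip in the frame of slot_mouth above 0.02 m and y of gauge_tip in the frame of slot_mouth between -0.018 and 0.018 m and z of gauge_tip in the frame of slot_mouth between -0.003 and 0.009 m), for 0.1 s.
At the end, for the whole second after the job is handed in: Gauge held still in the fingers, over 20 mm up, level (0.12 rad), in line (0.2 rad), tip over 20 mm past the mouth and within 18 mm of the slot's middle; the blade alone lifts the plate, needle 0.5 to 1.7 rad; plug home within 2.5 mm, centred within 4 mm, upright (0.08 rad) (all of step 1 and all of step 2 and all of step 3 and value of joint needle between 0.5 and 1.7 rad and contact force between gauge and upper_plate above 1 N and contact force between each of the arm, the fingers and upper_plate below 0.5 N and angle between gauge's own z axis and vertical below 0.12 rad and angle between the x axis of gauge and the x axis of stand, either way round below 0.2 rad and linear speed of gauge below 0.01 m/s); the arm keeps its last pose, push and grip.
It fails at once if the gauge is forced: the needle runs to the end of its scale (3 rad) (value of joint needle above 3 rad).
It fails at once if a bystander is moved more than 30 mm (distance of any of beaker, jar, bottle, spatula, screwdriver, sample_pot, weight from where it was at the start of the episode above 0.03 m).
It also fails if it takes over 67 s, if anything falls off the work surface, if the arm or the gripper's body presses on something with over 40 N, if the wrist force passes 120 N, or if a joint passes its speed limit or range.

## Working session

There is one attempt and no reset: what is moved stays moved. The work goes in short steps, each a Python script; the robot and the scene stay as the last script left them, time stands still between calls to the robot, and variables do not carry over. Pictures are saved under pics/ and viewed, and the job is handed in when it is done.

```bash
ls; mkdir -p pics
cat > h.py <<'E'
import numpy as np, cv2
from workcell import *
def pix2w(c,u,v,z=None):
    # camera ray; uses depth unless z (world height) is given
    M=np.array(c["cam_to_world"]); 
    d=np.array([(u-c["cx"])/c["fx"],-(v-c["cy"])/c["fy"],-1.0])
    if z is None: 
        p=d*c["range_z"][int(v),int(u)]; return (M@np.append(p,1))[:3]
    r=M[:3,:3]@d; o=M[:3,3]; return o+r*(z-o[2])/r[2]
E
python3 - <<'E'
from h import *
s=read_state();print(s["time"],s["eef_pos"],s["finger_gap"],grip_point_offset);print(np.array(s["tool_rot"]).round(3))
for n in("top","side"):
    c=camera(n);cv2.imwrite(f"pics/{n}0.png",c["image"]);print(n,[k for k in c],c["fx"],c["fy"],c["cx"],c["cy"]);print(np.array(c["cam_to_world"]).round(3))
    np.savez(f"{n}0.npz",**{k:c[k] for k in c})
E
```

```text
pics
0.0 [232.21043679 579.8647045  208.80474941] 85.32518202928507 -18.700000000000003
[[ 0.372  0.928 -0.   ]
 [ 0.928 -0.372 -0.001]
 [-0.001  0.    -1.   ]]
top ['image', 'range_z', 'fx', 'fy', 'cx', 'cy', 'cam_to_world'] 437.96610666154885 437.96610666154885 277.3421051998083 206.1551848279527
[[-1.100000e-02  9.940000e-01 -1.060000e-01  4.400110e+02]
 [-1.000000e+00 -1.300000e-02 -1.800000e-02 -3.889200e+01]
 [-1.900000e-02  1.060000e-01  9.940000e-01  1.156965e+03]
 [ 0.000000e+00  0.000000e+00  0.000000e+00  1.000000e+00]]
side ['image', 'range_z', 'fx', 'fy', 'cx', 'cy', 'cam_to_world'] 462.31493130043043 462.31493130043043 277.7213876391237 207.6084095913069
[[ 9.880000e-01  8.400000e-02 -1.320000e-01  3.748320e+02]
 [-1.570000e-01  5.160000e-01 -8.420000e-01 -1.093738e+03]
 [-3.000000e-03  8.520000e-01  5.230000e-01  7.454590e+02]
 [ 0.000000e+00  0.000000e+00  0.000000e+00  1.000000e+00]]
```

View pics/top0.png

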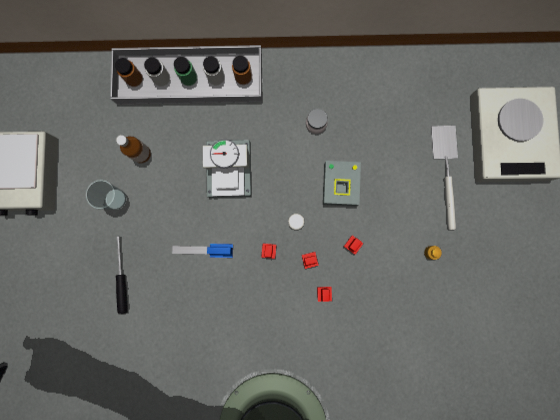

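View pics/side0.png

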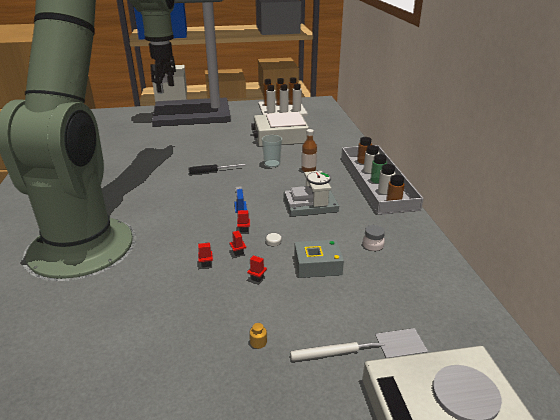

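The top view shows four red look-alikes at (269,251), (310,261), (325,294) and (353,244). Image right is world −y, the robot's right, so (353,244) is the one meant. I'll confirm that in enlarged crops.

Run:
```python
import numpy as np,cv2
from h import pix2w
c=dict(np.load("top0.npz"));I=c["image"]
def crop(n,u0,u1,v0,v1,k):
    cv2.imwrite(f"pics/{n}.png",cv2.resize(I[v0:v1,u0:u1],None,fx=k,fy=k,interpolation=cv2.INTER_CUBIC))
crop("c1",300,370,150,220,8);crop("c1b",300,370,220,290,8)
crop("c2",165,265,130,205,8);crop("c3",165,285,230,270,6)
for u,v in [(269,251),(310,261),(325,294),(353,244)]:print(u,v,pix2w(c,u,v,62).round(1),pix2w(c,u,v).round(1))
```

```text
269 251 [444.5   3.1  62. ] [444.5   3.2  59.6]
310 261 [418.8 -98.3  62. ] [418.9 -98.1  65.7]
325 294 [ 337.9 -133.7   62. ] [ 338.1 -133.5   63.8]
353 244 [ 459.6 -205.8   62. ] [ 459.6 -205.6   62.9]
```

View pics/c1.png

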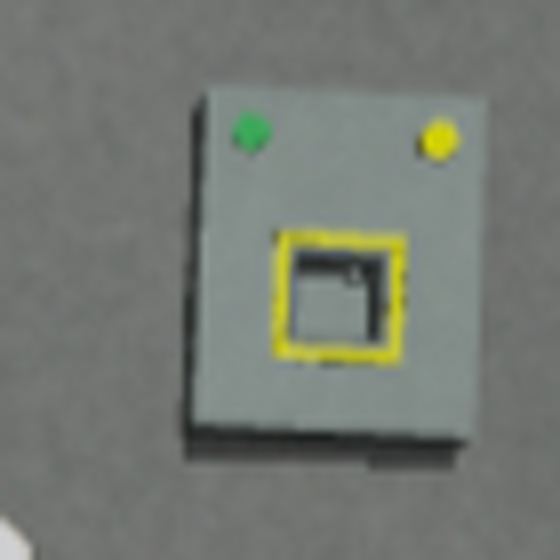

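View pics/c1b.png

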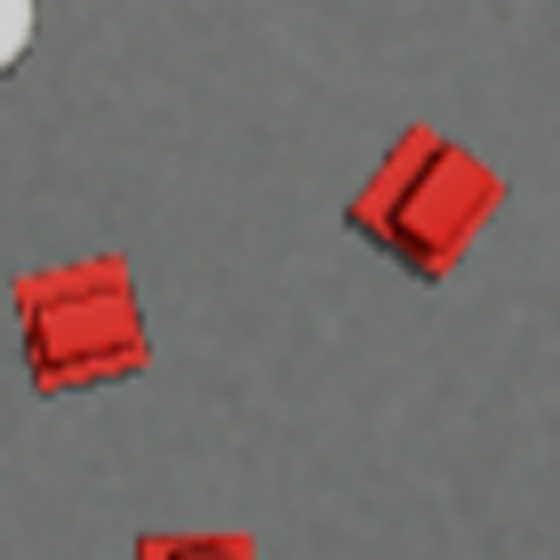

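View pics/c2.png

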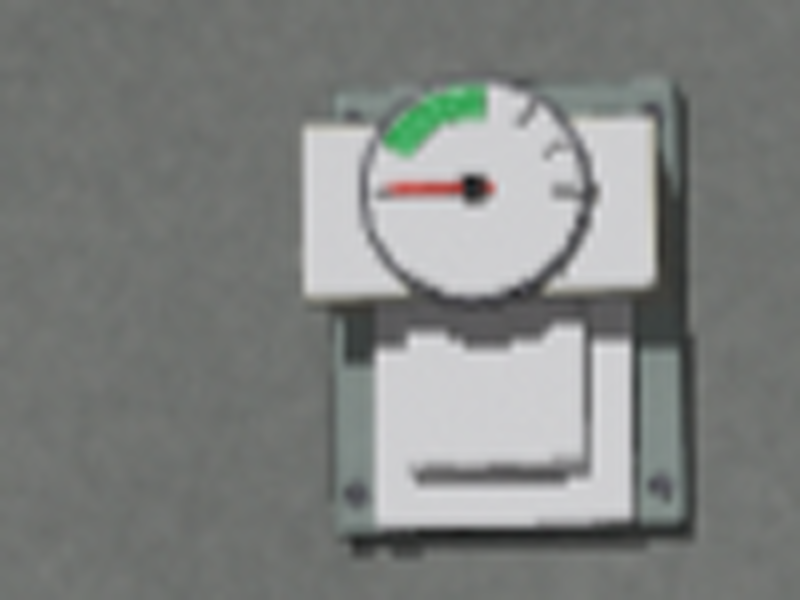

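View pics/c3.png

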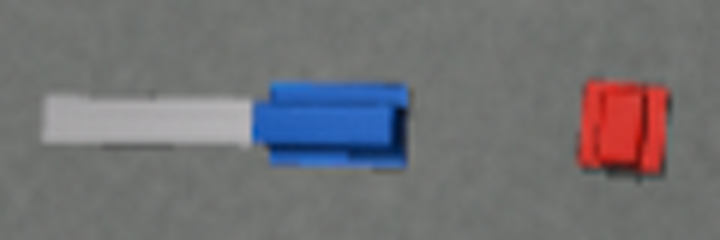

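```bash
cat > seg.py <<'E'
import numpy as np,cv2
from h import pix2w
def cloud(c):
    v,u=np.mgrid[0:420,0:560]; z=c["range_z"].astype(float)
    P=np.stack([(u-c["cx"])/c["fx"]*z,-(v-c["cy"])/c["fy"]*z,-z,np.ones_like(z)],-1)
    return (P@np.array(c["cam_to_world"]).T)[...,:3]
def rect(P,m,zz=None,c=None):
    m=m.astype(np.uint8); n,l,st,ce=cv2.connectedComponentsWithStats(m,connectivity=8)
    k=1+np.argmax(st[1:,4]); mm=l==k
    if zz is None: p=P[mm]
    else:
        v,u=np.nonzero(mm); p=np.array([pix2w(c,a,b,zz) for a,b in zip(u,v)])
    r=cv2.minAreaRect(p[:,:2].astype(np.float32)); return mm.sum(),np.round(r[0],1),np.round(r[1],1),round(r[2],1),p.mean(0).round(1),np.median(p[:,2]).round(1)
E
python3 - <<'E'
from seg import *
c=dict(np.load("top0.npz"));P=cloud(c);I=c["image"].astype(int);B,G,R=I[...,0],I[...,1],I[...,2]
Z=P[...,2]
def box(u0,u1,v0,v1):
    m=np.zeros(Z.shape,bool);m[v0:v1,u0:u1]=1;return m
print("bench",np.median(Z[300:330,220:300]), np.median(Z[200:230,380:420]))
red=(R>100)&(G<80)
pb=box(340,366,232,258)
print("plug all",rect(P,pb&red,45,c)); print("bar",rect(P,pb&red&(Z>50),62,c))
print("bar bright",rect(P,pb&(R>195)&(G<80)&(Z>50),62,c))
gb=box(165,240,238,262);blue=(B>100)&(R<90)
print("handle",rect(P,gb&blue&(Z>38),50,c));print("flange+",rect(P,gb&blue&(Z<20),5,c))
bl=box(165,206,238,262)&(abs(I[...,0]-I[...,2])<20)&(R>120)
print("blade",rect(P,bl,5,c))
bx=box(315,368,152,212)
print("box top",rect(P,bx&(Z>40)&(Z<52),45,c))
y=bx&(R>150)&(G>130)&(B<100);y[:178]=0;print("yellow",rect(P,y,45,c))
st=box(195,258,132,202)
print("stand",rect(P,st&(Z>15),24,c))
pl=st&(B>180)&(R>180);pl[:168]=0
print("plates Z",np.round(Z[165:200,228],0))
print("plates Z",np.round(Z[178:180,200:256],0))
E
```

```text
bench 0.5667570948487537 0.290701978483753
plug all (np.int64(188), array([ 459. , -208.6]), array([35.4, 36.6]), 51.9, array([ 459.4, -209.1,   45. ]), np.float64(45.0))
bar (np.int64(91), array([ 458.4, -211. ]), array([18.6, 29.4]), 51.8, array([ 458.4, -211.5,   62. ]), np.float64(62.0))
bar bright (np.int64(63), array([ 459.2, -212. ]), array([14.2, 26. ]), 51.8, array([ 459.3, -212. ,   62. ]), np.float64(62.0))
handle (np.int64(167), array([447.2, 131. ]), array([58.4, 17.6]), 89.4, array([447.5, 131.3,  50. ]), np.float64(50.0))
flange+ (np.int64(79), array([460.5, 131.4]), array([58.1,  7.9]), 89.4, array([461., 129.,   5.]), np.float64(5.0))
blade (np.int64(284), array([452.2, 217.8]), array([89.9, 23.3]), 87.6, array([451.2, 217.4,   5. ]), np.float64(5.0))
box top (np.int64(1408), array([ 617.3, -184.8]), array([ 90.5, 110.6]), 86.4, array([ 617.9, -185.1,   45. ]), np.float64(45.0))
yellow (np.int64(105), array([ 605.7, -184.5]), array([40.9, 41.4]), 88.4, array([ 606. , -183.4,   45. ]), np.float64(45.0))
stand (np.int64(2566), array([663.2, 115.6]), array([151.7, 126.7]), 0.8, array([663.7, 112.2,  24. ]), np.float64(24.0))
plates Z [95. 93. 96. 51. 54. 49. 52. 49. 52. 51. 54. 55. 54. 53. 50. 54. 51. 50.
 52. 53. 54. 56. 51. 50. 45. 38. 38. 38. 33. 36. 35. 22.  7.  2.  2.]
plates Z [[ 4. -0. -3. -2.  3.  2.  3. 22. 29. 27. 24. 27. 37. 39. 29. 37. 53. 49.
  55. 53. 51. 52. 54. 53. 53. 54. 48. 55. 53. 51. 53. 53. 53. 50. 53. 55.
  53. 52. 35. 34. 38. 38. 37. 33. 21. 26. 23. 23. 26. 24. 19. -4. -1.  2.
   1.  0.]
 [ 0.  4.  0.  0.  1.  6. -0. 30. 24. 26. 25. 25. 35. 36. 38. 34. 52. 53.
  52. 51. 52. 52. 55. 54. 53. 55. 55. 51. 50. 56. 52. 51. 56. 53. 56. 52.
  52. 51. 40. 34. 36. 36. 33. 38. 28. 19. 28. 26. 27. 23. 23.  4.  3. -1.
  -1. -3.]]
```

Run:
```python
from seg import *
c=dict(np.load("top0.npz"));P=cloud(c);Z=P[...,2];I=c["image"]
def pr(n,pts,z):
    w=[pix2w(c,u0,v0,z) for u0,v0 in pts];d=w[1]-w[0];print(n,[x[:2].round(1) for x in w],"mid",((w[0]+w[1])/2)[:2].round(1),"len",np.linalg.norm(d[:2]).round(1),"ang",np.degrees(np.arctan2(d[1],d[0])).round(1))
k=8;C=lambda u0,v0,pts:[(u0+a/k-.44,v0+b/k-.44) for a,b in pts]
pr("lower plate front",C(165,130,[(375,525),(633,522)]),35)
pr("lower plate left",C(165,130,[(375,525),(375,350)]),35)
pr("upper front",C(165,130,[(410,470),(586,463)]),51)
pr("base front",C(165,130,[(338,535),(692,528)]),24)
pr("base left back",C(165,130,[(338,92),(675,82)]),24)
pr("bridge front",C(165,130,[(303,300),(655,290)]),95)
pr("bridge back",C(165,130,[(303,125),(655,118)]),95)
pr("socket yell L",C(300,150,[(278,230),(272,355)]),45)
pr("socket yell R",C(300,150,[(407,238),(402,362)]),45)
pr("box L",C(300,150,[(205,88),(190,425)]),45)
pr("box R",C(300,150,[(488,97),(470,440)]),45)
k=6
pr("tip",C(165,230,[(42,96),(42,144)]),2)
pr("blade base",C(165,230,[(255,98),(255,146)]),13)
pr("handle",C(165,230,[(255,121),(393,124)]),50)
# line fits: base/box edges from depth cloud
for nm,u0,u1,v0,v1,lo,hi in [("box",315,368,152,212,38,52),("base",195,258,160,202,15,32)]:
    m=np.zeros(Z.shape,bool);m[v0:v1,u0:u1]=1;m&=(Z>lo)
    rows=[(v,np.nonzero(m[v])[0]) for v in range(v0+8,v1-12) if m[v].sum()>5]
    for s,f in(("L",min),("R",max)):
        e=np.array([pix2w(c,f(x)+(-.5 if s=="L" else .5),v,45 if nm=="box" else 24)[:2] for v,x in rows]);p=np.polyfit(e[:,0],e[:,1],1);print(nm,s,"ang",np.degrees(np.arctan(p[0])).round(2),e.mean(0).round(1))
m=(Z>47)&(Z<60);m[:168]=0;m[195:]=0;m[:,:205]=0;m[:,255:]=0
print("upper plate z",np.median(Z[m]),m.sum()); 
m=np.zeros(Z.shape,bool);m[191:195,214:242]=1;print("lower plate z",np.median(Z[m]))
```

```text
lower plate front [array([590.1, 152.1]), array([590. ,  68.4])] mid [590.  110.3] len 83.7 ang -90.1
lower plate left [array([590.1, 152.1]), array([647.6, 152.4])] mid [618.8 152.3] len 57.5 ang 0.3
upper front [array([605.5, 138.3]), array([607. ,  81.9])] mid [606.3 110.1] len 56.4 ang -88.5
base front [array([588.4, 166.1]), array([589.2,  50.2])] mid [588.8 108.2] len 115.9 ang -89.6
base left back [array([736.5, 167.1]), array([738.1,  55.2])] mid [737.3 111.1] len 111.9 ang -89.2
bridge front [array([652.4, 164.6]), array([654. ,  55.7])] mid [653.2 110.2] len 108.9 ang -89.2
bridge back [array([707.6, 165. ]), array([708.1,  55.5])] mid [707.9 110.3] len 109.5 ang -89.7
socket yell L [array([ 628.2, -165.4]), array([ 587.9, -162.5])] mid [ 608. -164.] len 40.5 ang 175.9
socket yell R [array([ 625.1, -206.6]), array([ 585.1, -203.8])] mid [ 605.1 -205.2] len 40.1 ang 176.1
box L [array([ 674.9, -143.1]), array([ 565.7, -135.9])] mid [ 620.3 -139.5] len 109.4 ang 176.2
box R [array([ 670.6, -233.8]), array([ 559.8, -224.7])] mid [ 615.2 -229.3] len 111.2 ang 175.3
tip [array([461.8, 262.6]), array([440.8, 262.3])] mid [451.3 262.5] len 21.0 ang -179.1
blade base [array([459.7, 166.6]), array([439. , 166.5])] mid [449.3 166.6] len 20.8 ang -179.6
handle [array([449.4, 159.9]), array([447.6, 101.7])] mid [448.5 130.8] len 58.2 ang -91.9
box L ang -2.75 [ 624.3 -139.3]
box R ang -0.06 [ 623.  -229.5]
base L ang 8.37 [636.  169.6]
base R ang -0.24 [634.4  51.5]
upper plate z 52.81738006776777 472
lower plate z 35.77848957749916
```

```bash
cat >> h.py <<'E'
def ori(deg):
    a=np.radians(deg);return np.array([[np.cos(a),np.sin(a),0],[np.sin(a),-np.cos(a),0],[0,0,-1.]])
def st(t=""):
    s=read_state();R=np.array(s["tool_rot"]);print(t,"t%.2f"%s["time"],np.round(s["eef_pos"],1),"F",np.round(s["ft_force"],1),"gap %.1f"%s["finger_gap"],"ang %.1f"%np.degrees(np.arctan2(R[1,0],R[0,0])),"q7 %.2f"%s["qpos"][6]);return s
E
python3 - <<'E'
from h import *
O=ori(51.8)
for p,a in [((458.8,-211,110),51.8),((458.8,-211,34),51.8),((606.6,-184.6,57),86.2),((448,132,16),178.4),((448,132,16),-1.6),((530,110,60),90.5),((530,110,60),-89.5)]:
    q=inverse_kinematics(list(p),ori(a));print(p,a,None if q is None else np.round(q,2))
movep([458.8,-211,110],O);st("above")
movel([458.8,-211,34],max_speed=100);st("down")
clamp();st("clamped")
movel([458.8,-211,130],max_speed=150);st("lift")
c=camera("side");cv2.imwrite("pics/s1.png",cv2.resize(c["image"][120:320,140:380],None,fx=3,fy=3,interpolation=cv2.INTER_CUBIC))
E
```

```text
(458.8, -211, 110) 51.8 [-0.    0.52  0.43  2.02 -0.33  0.67  1.54]
(458.8, -211, 34) 51.8 [ 0.16  0.62  0.2   2.05 -0.25  0.49  1.46]
(606.6, -184.6, 57) 86.2 [ 0.11  0.73  0.14  1.69 -0.14  0.73  1.82]
(448, 132, 16) 178.4 [-0.15  0.62 -0.34  2.13  0.46  0.46  2.27]
(448, 132, 16) -1.6 [-0.58  0.63  0.22  2.15 -0.35  0.4  -0.11]
(530, 110, 60) 90.5 [-0.32  0.6   0.01  1.94 -0.01  0.6   1.28]
(530, 110, 60) -89.5 [-0.68  0.68  0.53  1.96 -0.55  0.65 -1.37]
above t3.02 [ 459.2 -210.4  110. ] F [0.1 0.9 0.5] gap 85.1 ang 51.9 q7 1.54
down t3.92 [ 459.  -211.2   34.4] F [0.2 0.3 0.3] gap 85.6 ang 51.8 q7 1.61
clamped t4.56 [ 459.  -211.1   34.3] F [-0.6 -0.2  7.6] gap 15.5 ang 51.8 q7 1.61
lift t5.35 [ 458.5 -210.8  129.4] F [-0.1 -0.2 -0.7] gap 15.4 ang 51.8 q7 1.53
```

View pics/s1.png

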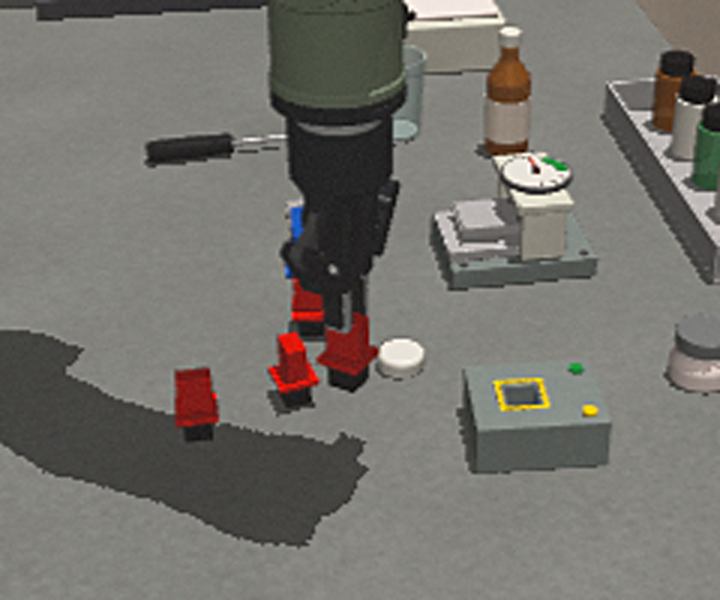

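The picture shows the plug held upright in the fingers, with its flange at about (345,355) in the crop. The other three red plugs have not moved. Next I'll insert it.

Run:
```python
from h import *
movep([606.6,-184.6,100],ori(86.2));st("above")
for n in ("top","side"):
    c=camera(n);cv2.imwrite(f"pics/{n}2.png",cv2.resize(c["image"][130:230,280:400] if n=="top" else c["image"][180:300,250:370],None,fx=5,fy=5,interpolation=cv2.INTER_CUBIC))
g=movel([606.6,-184.6,55],max_speed=40,guard=15);st("ins %s"%g)
```

```text
above t6.06 [ 605.8 -184.9   98.8] F [-0.5 -0.3 -0.1] gap 15.8 ang 86.1 q7 1.89
ins True t7.15 [ 606.4 -184.9   57.3] F [-2.1  1.  11.3] gap 15.9 ang 86.2 q7 1.91
```

View pics/side2.png

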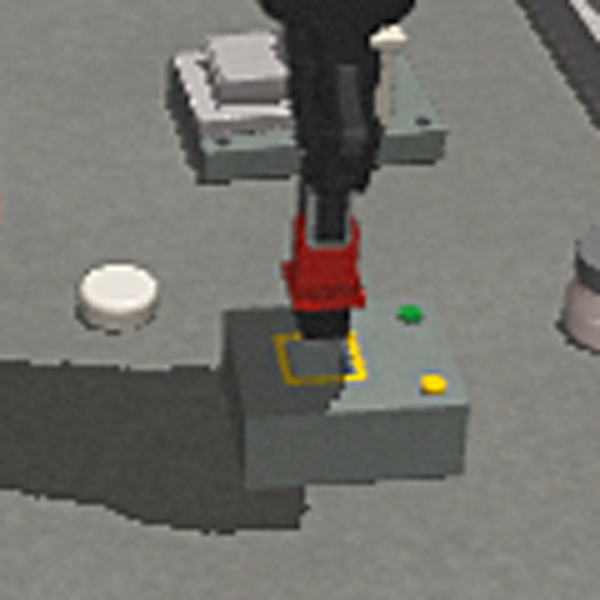

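The side view shows the shank centred over the yellow frame before the descent. The TCP then stopped at 57.3, which is the height expected with the plug home. I'll press once more, release and look.

Run:
```python
from h import *
g=movel([606.6,-184.6,52],max_speed=30,guard=18);st("push %s"%g)
open_gripper();st("open")
movel([606.6,-184.6,150],max_speed=200)
movep([500,60,190],ori(130));st("away")
c=camera("side");cv2.imwrite("pics/side3.png",cv2.resize(c["image"][200:300,250:370],None,fx=5,fy=5,interpolation=cv2.INTER_CUBIC))
c=camera("top");cv2.imwrite("pics/top3.png",cv2.resize(c["image"][150:220,300:370],None,fx=8,fy=8,interpolation=cv2.INTER_CUBIC))
np.savez("top3.npz",**{k:c[k] for k in c})
from seg import *
P=cloud(c);Z=P[...,2];I=c["image"];red=(I[...,2]>100)&(I[...,1]<80);red[:165]=0;red[212:]=0;red[:,:320]=0
print(rect(P,red&(Z>70),85,c),np.median(Z[red&(Z>75)]),np.median(Z[red&(Z<65)]))
```

```text
push True t7.36 [ 609.1 -186.3   55.5] F [ 2.7 -1.7  4.7] gap 16.2 ang 86.2 q7 1.91
open t8.03 [ 607.7 -185.5   54.9] F [ 1.1 -0.3 -0.3] gap 85.6 ang 86.2 q7 1.91
away t9.71 [500.6  58.7 189.7] F [ 0.9 -0.5  0.6] gap 85.3 ang 129.8 q7 2.07
(np.int64(94), array([ 604.5, -183.1]), array([17.2, 29.9]), 88.4, array([ 605.4, -183.3,   85. ]), np.float64(85.0)) 84.70763601582155 51.039471532704624
```

View pics/side3.png

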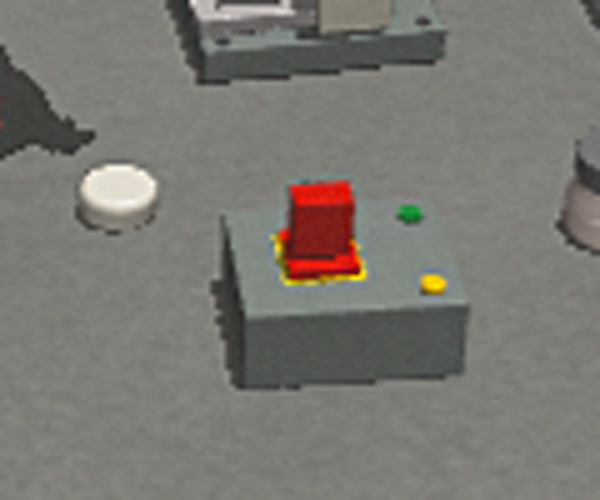

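View pics/top3.png

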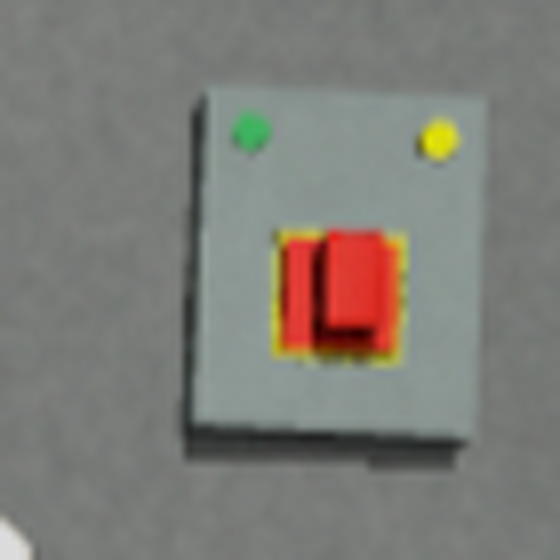

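The plug is home. Its bar top is at 84.7 mm (85 expected), its flange top is at 51 mm, and the flange sits inside the yellow frame. Now the gauge.

Run:
```python
from h import *
movep([448.2,136,90],ori(-1.6));st("above")
movel([448.2,136,12],max_speed=100);st("down")
clamp();st("clamped")
movel([448.2,136,70],max_speed=80);st("lift")
movep([500,110,110],ori(-89.5));st("turned")
for n in ("top","side"):
    c=camera(n);np.savez(f"{n}4.npz",**{k:c[k] for k in c});cv2.imwrite(f"pics/{n}4.png",cv2.resize(c["image"][130:270,150:290] if n=="top" else c["image"][130:270,200:340],None,fx=4,fy=4,interpolation=cv2.INTER_CUBIC))
```

```text
above t11.65 [448.4 135.9  90.1] F [1.2 1.  0.3] gap 85.5 ang -1.6 q7 0.04
down t12.58 [448.5 136.   12.4] F [-0.5  0.6  0. ] gap 85.2 ang -1.6 q7 0.14
clamped t13.22 [448.3 136.1  12.3] F [-1.6  0.8  9.6] gap 16.3 ang -1.6 q7 0.14
lift t14.09 [448.  136.   69.7] F [-1.1  0.5 -1.7] gap 16.4 ang -1.6 q7 0.07
turned t15.19 [499.6 109.9 109.6] F [ 0.5 -0.1 -0.9] gap 16.6 ang -89.4 q7 -1.08
```

View pics/side4.png

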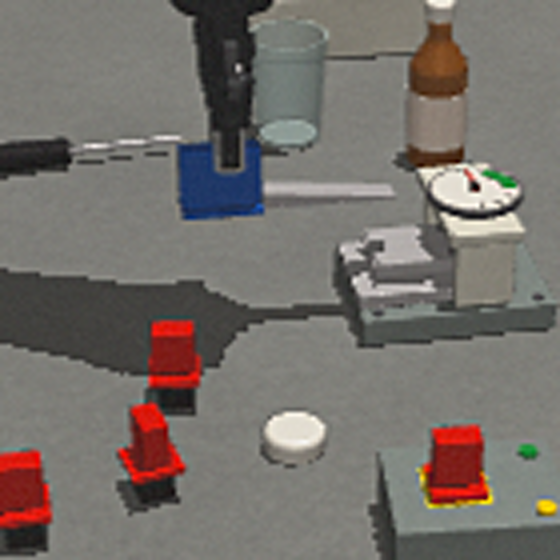

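View pics/top4.png

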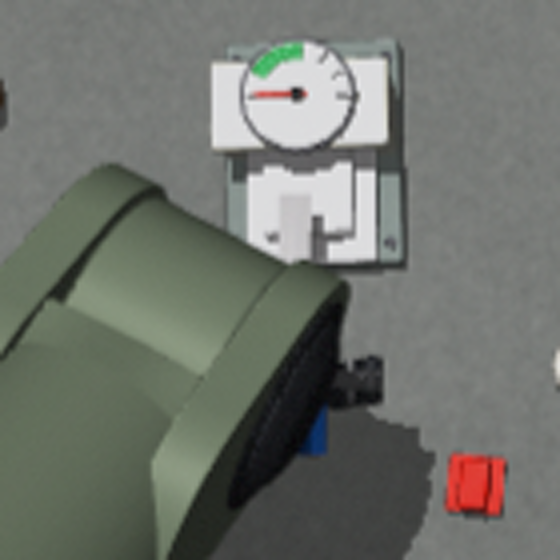

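Run:
```python
from seg import *
c=dict(np.load("top4.npz"));P=cloud(c);Z=P[...,2]
m=np.zeros(Z.shape,bool);m[172:200,212:240]=1;m&=(Z>75)&(Z<125)
for v in range(174,198):
    k=m[v]
    if k.sum(): 
        p=P[v][k]; print(v,k.sum(),np.nonzero(k)[0][[0,-1]],p.mean(0).round(1))
p=P[m];A=np.c_[p[:,0]-600,np.ones(len(p))];print(np.linalg.lstsq(A,p[:,2],rcond=None)[0], np.linalg.lstsq(A,p[:,1],rcond=None)[0])
```

```text
179 8 [220 227] [620.9 111.6 100.5]
180 8 [220 227] [618.6 111.7  99.3]
181 8 [220 227] [616.  111.6 100.1]
182 8 [220 227] [613.6 111.6  99.9]
183 8 [220 227] [610.8 111.4 101.7]
184 8 [220 227] [608.6 111.6 100.1]
185 8 [220 227] [605.8 111.3 101.9]
186 8 [220 227] [603.5 111.4 101.2]
187 8 [220 227] [600.8 111.2 102.8]
188 7 [220 227] [598.4 110.4 102.1]
189 8 [220 227] [595.9 111.3 102.3]
190 8 [220 227] [593.3 111.1 103.3]
191 8 [220 227] [590.8 111.1 103.5]
192 8 [220 227] [588.4 111.1 103. ]
193 8 [220 227] [585.9 111.  103.6]
194 8 [220 227] [583.4 111.  103.7]
195 4 [221 227] [581.  111.7 103.4]
[ -0.1144801  102.03037506] [2.16229309e-02 1.11267196e+02]
```

The gauge is held level: its top slope is −0.114 against −0.110 nominal, the tip top is at z ≈ 100, and its yaw is about 1°. Both cameras can see the dial. I'll back off, go down to plate height and enter.

Run:
```python
from h import *
O=ori(-90)
movel([446,109.5,110],frame=O,max_speed=120);st()
movel([446,109.5,48.6],max_speed=80);st("low")
wait(.3);s=st("settled")
g=movel([485,109.5,48.6],max_speed=50,guard=6);st("in1 %s"%g)
for n in ("top","side"):
    c=camera(n);np.savez(f"{n}5.npz",**{k:c[k] for k in c});cv2.imwrite(f"pics/{n}5.png",cv2.resize(c["image"][130:230,170:290] if n=="top" else c["image"][150:240,230:350],None,fx=6,fy=6,interpolation=cv2.INTER_CUBIC))
```

```text
t15.89 [446.7 109.8 110.2] F [ 0.2  0.8 -1.7] gap 16.4 ang -90.0 q7 -1.07
low t16.81 [446.2 109.5  48.9] F [-0.8 -0.5 -1.1] gap 16.3 ang -90.0 q7 -0.96
settled t17.11 [446.1 109.6  48.8] F [ 0.1  0.3 -1.4] gap 16.4 ang -90.0 q7 -0.96
in1 False t18.04 [484.7 109.5  48.6] F [ 1.2  0.1 -0.7] gap 16.7 ang -90.0 q7 -0.99
```

View pics/side5.png

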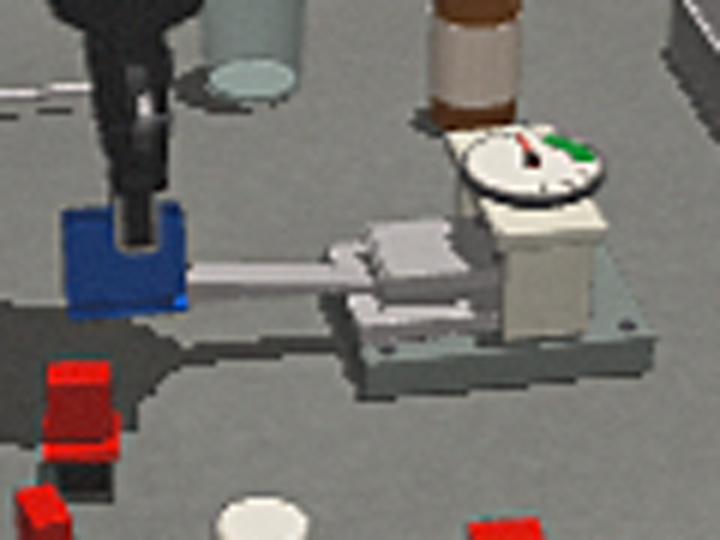

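View pics/top5.png

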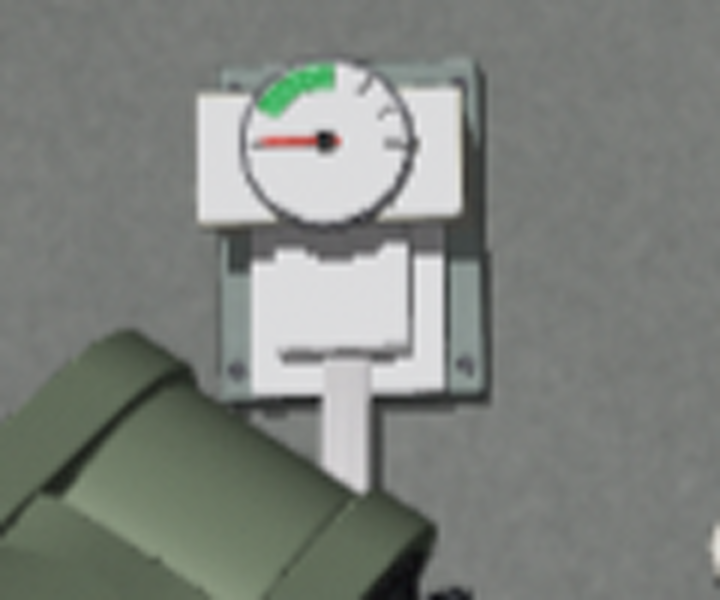

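The blade enters centred: about 347 against the plate's middle at 345 in the top crop, with the needle at rest. I'll feel for the lower plate, then slide in.

```bash
cat >> h.py <<'E'
def needle(n,tag):
    c=camera(n);I=c["image"]
    cv2.imwrite(f"pics/n{tag}.png",cv2.resize(I[132:172,196:256],None,fx=10,fy=10,interpolation=cv2.INTER_CUBIC))
    i=I.astype(int);m=(i[...,2]>130)&(i[...,1]<110)&(i[...,0]<110);m[:134]=0;m[170:]=0;m[:,:200]=0;m[:,252:]=0
    v,u=np.nonzero(m)
    if len(u)<4: print("no needle");return None
    w=np.array([pix2w(c,a,b,99)[:2] for a,b in zip(u,v)])
    np.save(f"nw{tag}.npy",w)
    d=w-w.mean(0);_,_,V=np.linalg.svd(d);e=V[0]; 
    cen=np.array([pix2w(c,223.4,153.4,99)[:2]]).ravel()
    if e@(w.mean(0)-cen)<0:e=-e
    a=np.arctan2(e[1],e[0]); ang=np.pi/2-a  # clockwise from +y
    f=w.mean(0)-cen;print("needle svd %.2f centroid %.2f"%(ang,np.pi/2-np.arctan2(f[1],f[0])),len(u));return ang
E
python3 - <<'E'
from h import *
needle("top","a")
x=read_state()["eef_pos"]
g=movel([485,109.5,46.2],max_speed=8,guard=3);s=st("touch %s"%g)
E
```

```text
needle svd 0.02 centroid 0.10 8
touch True t18.52 [484.8 109.5  46.1] F [-0.4  0.   2.5] gap 16.5 ang -90.0 q7 -0.98
```

View pics/na.png

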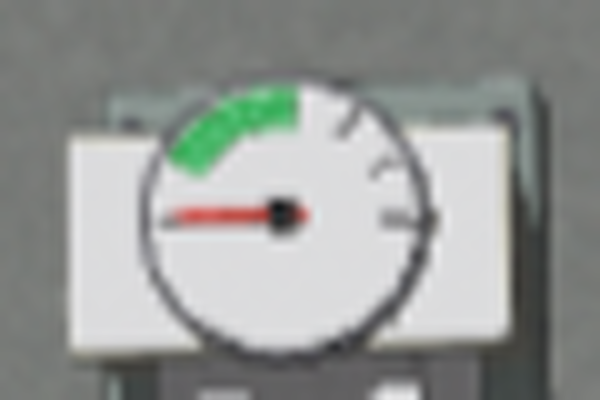

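Run:
```python
from h import *
movel([486,109.5,46.8],max_speed=20);st()
x=486
for i in range(9):
    x+= 20 if i==0 else 5
    g=movel([x,109.5,46.8],max_speed=25,guard=14);wait(.15);st("x%d %s"%(x,g));a=needle("top","b%d"%i)
    if g or (a and a>0.45): break
```

```text
t18.77 [486.1 109.5  46.8] F [-1.3 -0.4  0.7] gap 16.7 ang -90.0 q7 -0.99
x506 False t19.88 [506.2 109.5  46.9] F [ 1.4 -0.8  0.5] gap 16.5 ang -90.0 q7 -1.00
needle svd 0.02 centroid 0.10 8
x511 False t20.43 [511.3 109.5  46.9] F [ 1.  -0.3  0.6] gap 16.5 ang -90.0 q7 -1.00
needle svd 0.02 centroid 0.10 8
x516 False t20.98 [516.3 109.5  46.8] F [ 0.8 -0.1  1.5] gap 16.4 ang -90.0 q7 -1.01
needle svd 0.02 centroid 0.10 8
x521 False t21.52 [521.1 109.5  46.8] F [1.3 1.  3.8] gap 16.7 ang -90.0 q7 -1.01
needle svd 0.02 centroid 0.10 8
x526 False t22.07 [526.1 109.5  46.8] F [-1.4 -0.3  4.1] gap 16.4 ang -90.0 q7 -1.01
needle svd 0.02 centroid 0.10 8
x531 False t22.62 [530.9 109.5  46.8] F [-2.2  0.6  5.6] gap 16.4 ang -90.0 q7 -1.02
needle svd 0.02 centroid 0.10 8
x536 True t23.06 [533.8 109.4  46.8] F [-1.8  0.4  7.7] gap 16.5 ang -90.0 q7 -1.02
needle svd 0.02 centroid 0.09 9
```

Run:
```python
from h import *
x=533.8
movel([x,109.5,47.3],max_speed=10);wait(.2);st("raised");needle("top","c0")
for i in range(4):
    x+= 3
    g=movel([x,109.5,47.3],max_speed=12,guard=12);wait(.15);st("x%.1f %s"%(x,g));a=needle("top","c%d"%(i+1))
    if g or (a and a>0.45): break
c=camera("side");cv2.imwrite("pics/side6.png",cv2.resize(c["image"][150:240,230:350],None,fx=6,fy=6,interpolation=cv2.INTER_CUBIC))
```

```text
raised t23.56 [534.  109.5  47.3] F [ 4.4 -0.5  0.6] gap 16.4 ang -90.0 q7 -1.02
needle svd 0.02 centroid 0.10 8
x536.8 True t23.97 [533.9 109.5  47.1] F [-1.7  0.1  5.6] gap 16.5 ang -90.0 q7 -1.02
needle svd 0.02 centroid 0.10 8
```

View pics/side6.png

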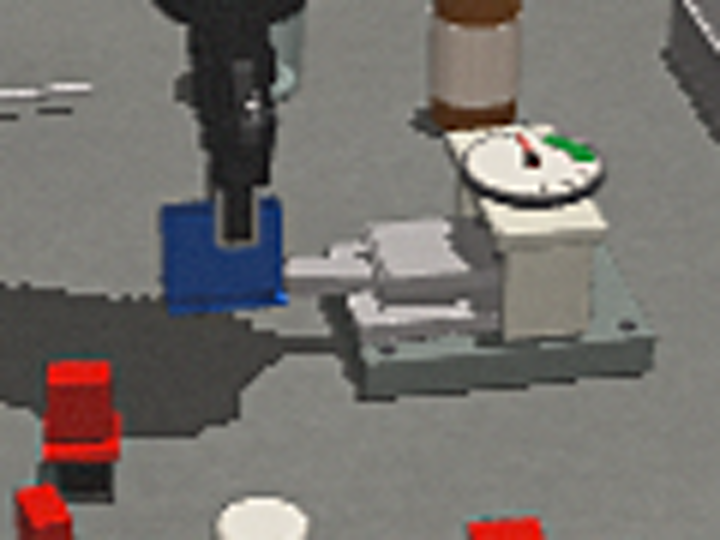

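Both stops came at the same x, with the tip about 53 mm deep. That agrees with the blade meeting the upper plate at a gap near 7.9 mm. I'll continue in small steps with a larger guard.

Run:
```python
from h import *
x=534
for i in range(4):
    x+= 2.5
    g=movel([x,109.5,47.1],max_speed=10,guard=22);st("  at stop");wait(.2);st("x%.1f %s"%(x,g));a=needle("top","d%d"%i)
    if g or (a and a>0.45): break
```

```text
at stop t24.33 [533.8 109.5  47. ] F [-2.6  0.8  9.3] gap 16.4 ang -90.0 q7 -1.02
x536.5 True t24.53 [533.9 109.5  47. ] F [-2.1  0.4  9.4] gap 16.5 ang -90.0 q7 -1.02
needle svd 0.02 centroid 0.10 8
```

Run:
```python
from h import *
s=st();print("torque",np.round(s["torque"],2),"tool\n",np.array(s["tool_rot"]).round(4))
c=camera("side");np.savez("side7.npz",**{k:c[k] for k in c});cv2.imwrite("pics/side7.png",cv2.resize(c["image"][172:222,252:332],None,fx=10,fy=10,interpolation=cv2.INTER_CUBIC))
c=camera("top");np.savez("top7.npz",**{k:c[k] for k in c});cv2.imwrite("pics/top7.png",cv2.resize(c["image"][130:210,190:270],None,fx=7,fy=7,interpolation=cv2.INTER_CUBIC))
```

```text
t24.58 [533.9 109.4  47.1] F [-1.8  0.6  8.9] gap 16.3 ang -90.0 q7 -1.02
torque [0.1  0.16 0.01] tool
 [[ 2.0e-04 -1.0e+00 -9.5e-03]
 [-1.0e+00 -2.0e-04  9.0e-04]
 [-9.0e-04  9.5e-03 -1.0e+00]]
```

View pics/side7.png

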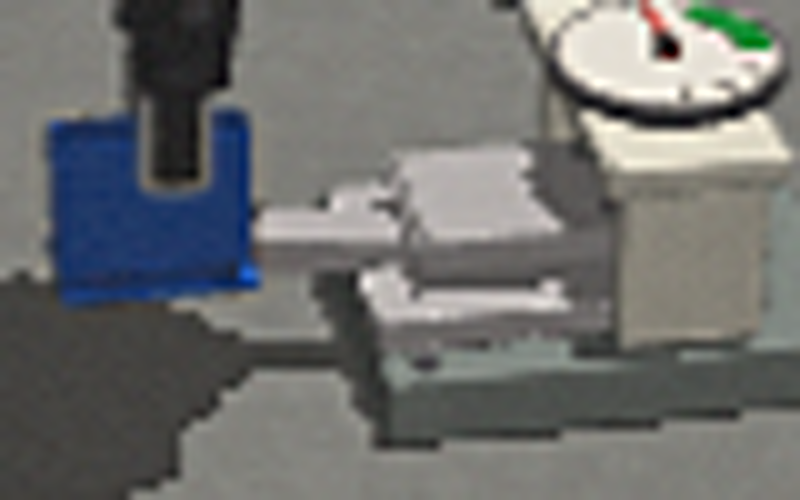

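View pics/top7.png

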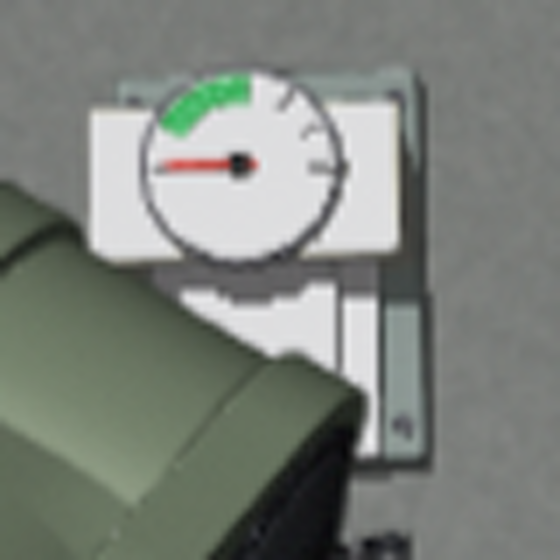

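Run:
```python
from h import *
O=ori(-90)
movel([533,109.5,47.5],frame=O,max_speed=10);wait(.2);s=st("rel");print(np.round(s["torque"],2),np.array(s["tool_rot"])[0,2].round(4))
for x in (533.8,534.6,535.2):
    movel([x,109.5,47.5],frame=O,max_speed=10);s=st("x%.1f"%x);wait(.2);s=st();print(np.round(s["torque"],2),np.array(s["tool_rot"])[0,2].round(4))
    if s["ft_force"][0]<-14: break
```

```text
rel t25.17 [532.8 109.5  47.4] F [-1.   1.  -0.7] gap 16.6 ang -90.0 q7 -1.02
[-0.01  0.1   0.01] -0.0006
x533.8 t25.42 [533.6 109.5  47.4] F [-2.8 -0.3  0.2] gap 16.4 ang -90.0 q7 -1.02
 t25.62 [533.6 109.5  47.4] F [-2.4 -0.7 -1.4] gap 16.4 ang -90.0 q7 -1.02
[ 0.01  0.54 -0.02] -0.0004
x534.6 t25.87 [534.2 109.5  47.4] F [-5.5  0.6  0.5] gap 16.3 ang -90.0 q7 -1.02
 t26.07 [534.2 109.5  47.4] F [-4.6 -0.2 -0.8] gap 16.5 ang -90.0 q7 -1.02
[ 0.04  1.01 -0.02] -0.0008
x535.2 t26.32 [534.4 109.5  47.4] F [-8.2 -0.1  2.8] gap 16.8 ang -90.0 q7 -1.02
 t26.52 [534.4 109.5  47.4] F [-7.1  0.3  2.9] gap 16.4 ang -90.0 q7 -1.02
[0.01 1.63 0.  ] -0.0016
```

Run:
```python
from h import *
O=ori(-90)
for x in (536,536.8,537.6):
    movel([x,109.5,47.6],frame=O,max_speed=10);wait(.15);s=st("x%.1f"%x);print(np.round(s["torque"],2),np.array(s["tool_rot"])[0,2].round(4));a=needle("top","e%.1f"%x)
    if s["ft_force"][0]<-16 or (a and a>.3): break
```

```text
x536.0 t26.92 [534.8 109.5  47.4] F [-9.7  0.4  3.1] gap 16.0 ang -90.0 q7 -1.02
[-0.    2.07  0.03] -0.0024
needle svd 0.02 centroid 0.09 9
x536.8 t27.37 [535.2 109.5  47.3] F [-12.9  -1.1   5.2] gap 16.3 ang -90.0 q7 -1.02
[ 0.04  2.68 -0.01] -0.0031
needle svd 0.02 centroid 0.09 9
x537.6 t27.82 [535.9 109.5  47.3] F [-13.2   1.6   6.3] gap 16.6 ang -90.0 q7 -1.02
[0.01 2.85 0.01] -0.0033
needle svd 0.02 centroid 0.11 6
```

View pics/ne537.6.png

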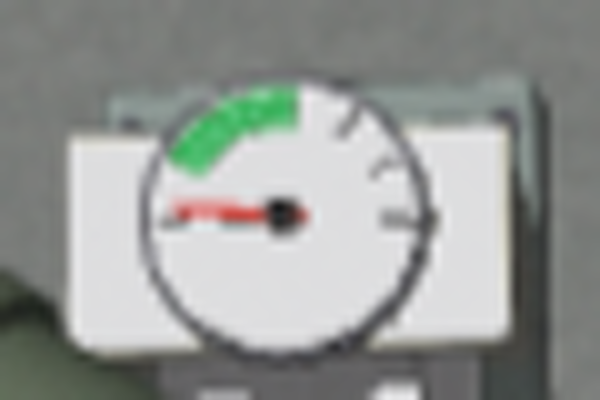

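The needle has just left its rest mark, so the blade is on the upper plate and lifting it. I'll ease in, raising the height slightly to take pressure off the lower plate.

Run:
```python
from h import *
O=ori(-90)
for x in (539,541,543,545,547):
    movel([x,109.5,47.9],frame=O,max_speed=10);wait(.15);s=st("x%.1f"%x);print(np.round(s["torque"],2),np.array(s["tool_rot"])[0,2].round(4));a=needle("top","f%d"%x)
    if s["ft_force"][0]<-20 or (a and a>.5): break
```

```text
x539.0 t28.31 [537.5 109.5  47.5] F [-10.7   1.3  -0.9] gap 16.6 ang -90.0 q7 -1.02
[-0.03  2.17  0.03] -0.0029
no needle
x541.0 t28.86 [539.5 109.5  47.5] F [-11.2   0.3   0.5] gap 16.4 ang -90.0 q7 -1.03
[-0.02  2.26  0.04] -0.003
needle svd 0.26 centroid 0.40 5
x543.0 t29.41 [541.3 109.5  47.4] F [-11.7  -1.    1.3] gap 16.6 ang -90.0 q7 -1.03
[0.04 2.42 0.01] -0.0033
needle svd 0.39 centroid 0.51 7
x545.0 t29.96 [543.2 109.5  47.4] F [-13.2   0.3   1.1] gap 16.4 ang -90.0 q7 -1.03
[0.09 2.71 0.02] -0.0037
needle svd 0.51 centroid 0.62 6
```

Run:
```python
from h import *
O=ori(-90)
for x in (548,551,553.5):
    movel([x,109.5,47.9],frame=O,max_speed=10);wait(.15);s=st("x%.1f"%x);print(np.round(s["torque"],2),np.array(s["tool_rot"])[0,2].round(4));a=needle("top","g%d"%x)
    if s["ft_force"][0]<-25 or (a and a>.95): break
wait(.5);st("hold");a=needle("top","gz")
c=camera("side");cv2.imwrite("pics/side8.png",cv2.resize(c["image"][150:290,240:360],None,fx=5,fy=5,interpolation=cv2.INTER_CUBIC))
from seg import *
c=camera("top");P=cloud(c);Z=P[...,2]
I=c["image"];red=(I[...,2]>100)&(I[...,1]<80);red[:165]=0;red[212:]=0;red[:,:320]=0
print("plug",rect(P,red&(Z>70),85,c),np.median(Z[red&(Z>75)]));cv2.imwrite("pics/top8.png",I)
```

```text
x548.0 t30.61 [545.8 109.5  47.4] F [-16.2   0.1   3.7] gap 16.6 ang -90.0 q7 -1.03
[0.03 3.21 0.02] -0.0043
needle svd 0.71 centroid 0.77 4
x551.0 t31.26 [548.5 109.5  47.3] F [-18.3   0.1   6.2] gap 16.1 ang -90.0 q7 -1.03
[ 0.    3.7  -0.01] -0.005
needle svd 0.85 centroid 0.93 6
x553.5 t31.86 [550.7 109.5  47.4] F [-20.    0.9   7.5] gap 16.4 ang -90.0 q7 -1.04
[0.01 4.12 0.05] -0.0054
needle svd 1.01 centroid 1.06 8
hold t32.41 [550.7 109.5  47.3] F [-20.6   0.6   8.2] gap 16.2 ang -90.0 q7 -1.04
needle svd 1.01 centroid 1.06 8
plug (np.int64(94), array([ 604.5, -183.1]), array([17.2, 29.9]), 88.4, array([ 605.4, -183.3,   85. ]), np.float64(85.0)) 84.80426084615146
```

View pics/ngz.png

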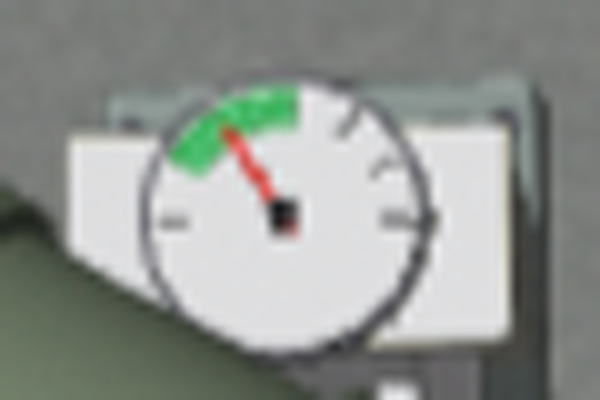

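View pics/side8.png

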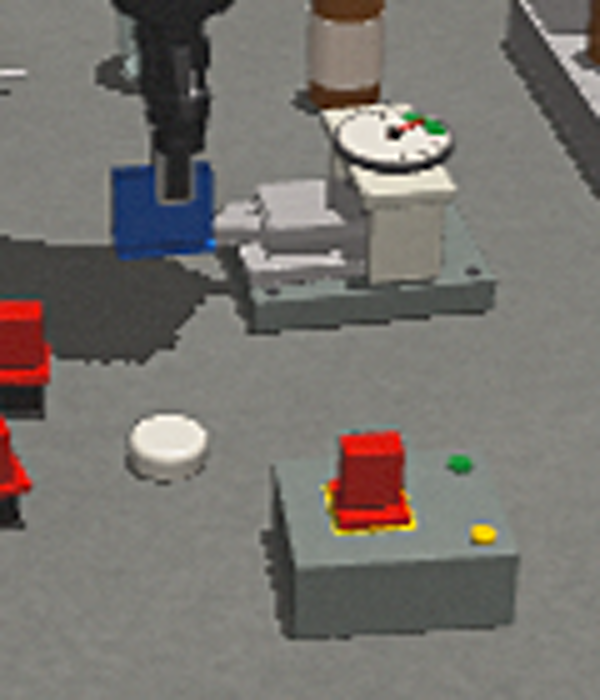

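View pics/top8.png

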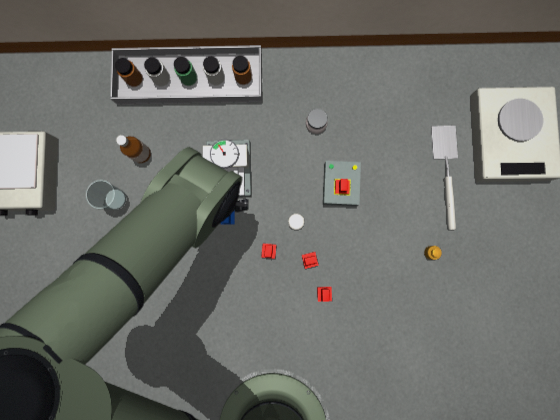

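Run:
```python
from h import *
st("final");needle("top","h");print(finish_job());
```

```text
final t32.56 [550.7 109.5  47.4] F [-19.8   0.4   7.9] gap 16.6 ang -90.0 q7 -1.04
needle svd 1.01 centroid 1.06 8
the job is handed in; nothing more can be done
None
```

I handed the job in at 32.6 s of the 67 s allowed. The plug is home and the gauge is held in the gap with the needle in the green. `finish_job()` gave no verdict.

- **Plug:** I took the rightmost of the four red look-alikes and pushed it into the socket. In the last pictures its bar top stands at about 84.8 mm (85 expected when home) and its flange sits inside the yellow frame.
- **Gauge:** I gripped it by the handle, turned it and slid it in centred, level and straight. It met the upper plate with the tip about 53 mm past the mouth, then went about 17 mm further. The needle stands still at about 1.0 rad (green is 0.5 to 1.7) and never went higher.
- **Bystanders:** nothing appears moved in the final top picture.

**What did not match:**
- The push was about 20 N, with about 8 N of upward force on the tool. That is more than the stated drag for mid-green, probably because the blade also presses on the lower plate.
- The first steps against the upper plate tripped the force guard before the plate began to lift at about 13 N.
- The fingers read a gap of about 16 mm on the 18 mm handle and bar, though both grips held.

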